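Close the joss-stick box and rest the lighter on its arched lid

TASK

Close the joss-stick box with its loose arched lid: hook the lid's tongue under the lip of the box and swing the other end down until the lid lies fully home, flat on the rim between lip and end stop. Then lay the stick lighter right way up along the middle of the crown of the lid, balanced there by itself, and leave the other things on the altar standing where they are.

Things in the scene. Friction and masses are not known exactly. Their poses are not given: they have to be found in the camera images.
- joss_box: Open wooden box with joss sticks inside, 194 (x) x 76 (y) mm, fixed to the table; origin under its centre, z up. Flat rim 45 mm above the table carries the lid: side walls 16 mm thick, end blocks 27 mm (-x) and 22 mm (+x). Lip over a slot at the -x end, stop at the +x end; from x = -76 to 64 mm nothing rises above the rim. The lid goes in tongue first, +x end raised 4 to 20 degrees (12 is comfortable).
- lip_edge (a point): Middle of the lip's lower edge at the slot's mouth: box x = -76, y = 0, z = 59 mm, axes as the box. Behind it (-x) the slot is 14 mm high above the rim, 52 mm wide and 13 mm deep (back wall at box x = -89). The lip above it is 6 mm thick, its top 65 mm above the table.
- end_stop (a point): Middle of the top of the stop's inner face: box x = 89, y = 0, z = 57 mm, axes as the box; the stop stands 12 mm above the rim. Beside it two cheeks 10 mm high run from box x = 64 to 97 mm, inner faces at y = +-32 mm.
- seat (a point): Point on the box at rim height (box x = 11, y = 0, z = 45 mm), axes as the box: when home the lid's origin lies here, axes alike (play about 3 mm either way along x, 4 mm along y).
- lid: Loose wooden lid, about 140 g, lying right way up. Body 150 (x) x 54 (y) mm: flat underside, upright sides 18 mm high to grip, top arched across y (radius 50 mm) up to a crown line along x at 26 mm. At the -x end a tongue 22 mm long, 44 mm wide, 6 mm thick continues the underside (172 mm in all). Origin: centre of the 150 x 54 underside, z up.
- tongue_tip (a point): Middle of the lower edge of the tongue's end, lid x = -97, y = 0, z = 0 mm, axes as the lid.
- crown (a point): Middle of the lid's crown line, 26 mm above the lid's origin, axes as the lid.
- lighter: White plastic stick lighter, about 60 g, lying lever up. Handle 110 (x) x 22 (y) x 20 (z) mm, underside flat; a steel tube 10 mm thick, 60 mm long goes on from its +x end at mid height; a thumb lever stands 6 mm above the top near x = 30 mm. Origin: centre of the handle's underside, z up; centre of mass 5 to 12 mm towards the tube. Either way round is good on the lid.
- incense_pot: Bystander: stainless steel incense pot, round, 102 mm across, 72 mm high; origin under its centre.
- marigold_dish: Bystander: white dish of marigold blossoms, 124 mm across, 55 mm high; origin under its centre.
- jar: Bystander: glass jar with a wire flip lever lid, 94 mm across, 110 mm high; origin under its centre.
- elephant_a: Bystander: white porcelain elephant, 100 mm long (x, trunk to +x, 68 mm ahead of the origin), 55 mm wide, 72 mm high; origin under its middle.
- elephant_b: Bystander: the other elephant of the pair, alike.
Things that resemble listed ones, but are neither listed nor needed, are in the scene too. What is meant by the lighter is not blue, and is the smaller of those in its own colour.

How it is judged:
On the way, in this order (a step that is already met when the one before it is completed fails the run):
1. the lid's tongue is under the lip while its other end is still raised (x of tongue_tip in the frame of lip_edge below -0.003 m and z of tongue_tip in the frame of lip_edge between -0.018 and -0.002 m and y of tongue_tip in the frame of lip_edge between -0.01 and 0.01 m and angle between lid's own z axis and vertical above 0.06 rad).
2. the lid lies flat and fully home on the box (x of lid in the frame of seat between -0.0055 and 0.0055 m and y of lid in the frame of seat between -0.007 and 0.007 m and z of lid in the frame of seat between -0.003 and 0.003 m and angle between the x axis of lid and the x axis of joss_box, either way round below 0.12 rad and angle between lid's own z axis and vertical below 0.04 rad), for 0.2 s.
At the end, for the whole second after the job is handed in: Lid home: origin within 5.5 mm (x), 7 mm (y), 3 mm (z) of the seat, x axes within 0.12 rad, tilt under 0.04 rad. Lighter lever up on the lid alone: within 45 mm along, 12 mm across the crown's middle, -4 to +6 mm in height, lengths within 0.35 rad, tilt under 0.3 rad. Both still (all of step 2 and x of tongue_tip in the frame of lip_edge below -0.003 m and x of lighter in the frame of crown between -0.045 and 0.045 m and y of lighter in the frame of crown between -0.012 and 0.012 m and z of lighter in the frame of crown between -0.004 and 0.006 m and angle between the x axis of lighter and the x axis of lid, either way round below 0.35 rad and angle between lighter's own z axis and vertical below 0.3 rad and contact force between lighter and lid above 0.1 N and contact force between lighter and joss_box below 0.05 N and linear speed of each of lid, lighter below 0.02 m/s and angular speed of each of lid, lighter below 0.5 rad/s); the robot touches nothing.
It fails at once if the incense pot is pushed more than 30 mm away or tipped over (distance of incense_pot from where it was at the start of the episode above 0.03 m or angle between incense_pot's own z axis and vertical above 0.5 rad).
It fails at once if the marigold dish is pushed more than 30 mm away or tipped over (distance of marigold_dish from where it was at the start of the episode above 0.03 m or angle between marigold_dish's own z axis and vertical above 0.5 rad).
It fails at once if the jar is pushed more than 30 mm away or tipped over (distance of jar from where it was at the start of the episode above 0.03 m or angle between jar's own z axis and vertical above 0.5 rad).
It fails at once if the elephant a is pushed more than 30 mm away or tipped over (distance of elephant_a from where it was at the start of the episode above 0.03 m or angle between elephant_a's own z axis and vertical above 0.5 rad).
It fails at once if the elephant b is pushed more than 30 mm away or tipped over (distance of elephant_b from where it was at the start of the episode above 0.03 m or angle between elephant_b's own z axis and vertical above 0.5 rad).
It also fails if it takes over 64 s, if anything falls off the work surface, if the arm or the gripper's body presses on something with over 40 N, if the wrist force passes 120 N, or if a joint passes its speed limit or range.

ROBOT

A 6-joint arm with a two-finger parallel gripper is mounted at the origin on the work surface. World frame = base frame: x ahead of the robot, y to its left, z up, the work surface at z = 0. Lengths are in m, angles in rad, forces in N, time in s.
With the tool pointing down it reaches from about 0.4 to 0.825 m from the base axis. Payload 7 kg.
Tool frame: the origin (TCP) lies at the centre of the arm's flange, where the gripper is bolted on; the fingertips stand 178 mm ahead of it and the grasp point (between the pads) lies 159 mm ahead of it; x points along the fingers, z is the direction in which the jaws open and shut, and the axes are right-handed (so a half turn about x gives the same grasp; the last joint's range is limited). The gripper opens to 88 mm and grips with 3 to 60 N. Pads are 19 mm wide; open, the fingers measure 130 mm over their backs; the gripper's body (78 mm by 193 mm) begins 47 mm behind the grasp point.
Start: joints at [-1.039, 0.359, 0.012, 0, -1.224, -0.288], TCP at [0.163, -0.655, 0.405] pointing down, gripper open.
Joint ranges: [-3.07, 3.07], [-1.43, 2.12], [-1.02, 1.25], [-3.03, 1.67], [-3.05, -0], [-3.03, 3.03]. Speed limits (rad/s): [2.39, 2.39, 3.01, 3.14, 3.14, 3.14].

INTERFACE

Orientations are given as [roll, pitch, yaw] about the fixed x, y, z axes, in that order (R = Rz(yaw) Ry(pitch) Rx(roll)).
In Python, from station import telemetry, optics, job_done, finder gives the robot as it stands.
- The arm moves only by the tool play_rows, never from a script. Its argument "steps" is a list of rows, each an object of numbers: "gripper": the opening, from 0 (shut) to 1 (fully open); "tx", "ty", "tz": the shift along the tool's x, y, z in units of 25 mm (1.0 is 25 mm); "ax", "ay", "az": the turn, a rotation vector about the tool's x, y, z in units of 6 degrees (1.0 is 6 degrees). In form: [{"gripper": .., "tx": .., "ty": .., "tz": .., "ax": .., "ay": .., "az": ..}, ...]. A call has 1 to 20 rows; each row shifts and turns the commanded pose from where the row before left it, along the tool's axes as they then stand; what a row does not reach is not made up. A row lasts 1/12 s, in which the tool goes at most 41.7 mm and 7.16 degrees, less where a joint would pass 70% of its speed; a pose out of reach is approached as far as the arm can. A call is refused whole if a number of a shift passes 1 or a number of a turn 1, either way. A call with a gripper value outside its range is refused whole. The fingers move at their own pace and stop on an object; "newtons" is the grip in N (left out, the last holds). Time passes only in rows, so rows that do not move let the fingers close. It gives the time, the measured TCP pose, the force and the opening at its end, in the units of the state.
- telemetry.get_state(): the state, without advancing time (a new reading comes with each control period).
- optics.grab_frame(name): name is "scene" or "top"; returns the picture (400x640x3 uint8, red, green, blue); there is no depth.
- optics.calibration(name): a dict with "fx", "fy", "cx", "cy" (pixels), "T" (4x4, takes a point from camera to world coordinates). Camera axes: x right, y down, z forward; pixel columns grow to the right and rows downward; lengths in m; the calibration is good to about 2 mm. A picture is of the moment at which its call begins. calibration takes no time and is no camera call.
- job_done(): hands the job in, once; it reports no verdict.
Trained networks look in the newest picture that a camera, given by its name, has taken for a name from the list of things; names that differ only in an ending like _2 or _b are one class to them, and where a whole thing is asked for, a point or a joint stands for the part that bears it (a point fixed in the world has none). Each returns a list of dicts, best first, with "confidence" (0 to 1); they miss things now and then, are a little off and sometimes report something else, mostly with a low value. They report only what shows in the picture. A call takes as long as a camera call. They do not tell look-alikes from the thing itself.
- finder.look_for(query, camera): "extent" ([left, top, right, bottom] in pixels, round what is visible of it).
- finder.silhouettes(query, camera): "pixels" (400x640 bool, what is visible of it) and "extent" ([left, top, right, bottom] in pixels, round what is visible of it).
- finder.pinpoint(query, camera): "location" ([row, column] in pixels: a listed point, or the origin of a listed thing).
The state is a dict: "t": time; "q": joint angles; "qd": joint speeds; "joint_efforts": joint torques, N m; "eef_pos": TCP position; "ee_rot": TCP orientation; "force": force on the tool from outside, world axes, zero at the start; "moment": the same for the moment, N m; "width": finger opening in m.
Only numpy, scipy, OpenCV 4.12 (cv2) and the standard library are available. Lean on these libraries where they do the work, as an engineer would, in place of code of your own. Each camera call takes 0.05 s, during which the arm holds its last target.

## Working session

There is one attempt and no reset: what is moved stays moved. The work goes in short steps, Python scripts to look and compute and a tool call to move; the robot and the scene stay as the last step left them, time stands still between calls to the robot, and variables do not carry over. Pictures are saved under pics/ and viewed, and the job is handed in when it is done.

Besides the shell and the picture viewer there is one more tool, called as a command line: name --argument value ..., lists and objects as JSON in quotes. play_rows: Moves the arm, as the interface text tells. Its arguments: {"type":"object","properties":{"steps":{"type":"array"},"newtons":{"type":"number"}},"required":["steps"]}

```bash
ls; mkdir -p pics
python3 - <<'E'
from station import telemetry, optics
import cv2
print(telemetry.get_state())
for n in("scene","top"):
    cv2.imwrite(f"pics/{n}0.png",optics.grab_frame(n)[:,:,::-1]); c=optics.calibration(n);print(n,c)
E
```

```text
pics
{'t': 0.0, 'q': array([-1.03890164e+00,  3.59392361e-01,  1.10680517e-02, -3.48247724e-04,
       -1.22409825e+00, -2.88112212e-01]), 'qd': array([ 0.00057266, -0.00019498,  0.00131483,  0.00057481, -0.00088284,
       -0.00131214]), 'joint_efforts': array([ 8.43229445e-04, -5.82723391e+01,  2.93057603e+01,  6.99736610e+00,
        6.83259394e-03, -1.50262285e-04]), 'eef_pos': array([ 0.16288972, -0.65485435,  0.40372324]), 'ee_rot': array([0.08948478, 1.56913746, 1.90394499]), 'force': array([ 0.67525995, -0.08227476,  0.4794856 ]), 'moment': array([ 0.06053778, -0.01771093,  0.04293437]), 'width': 0.08811042144333442}
scene {'fx': 437.8612730865857, 'fy': 437.8612730865857, 'cx': 317.1165859542581, 'cy': 203.04723389480898, 'T': array([[-0.11753998,  0.54814052, -0.82808594,  1.42302431],
       [ 0.99304794,  0.07019662, -0.09448926,  0.15544675],
       [ 0.00633544, -0.83343531, -0.55258072,  0.64409289],
       [ 0.        ,  0.        ,  0.        ,  1.        ]])}
top {'fx': 363.02632704830967, 'fy': 363.02632704830967, 'cx': 325.35976929223756, 'cy': 201.1279817359073, 'T': array([[-0.02387261, -0.98829123,  0.15070017,  0.40972272],
       [-0.99967021,  0.02217175, -0.0129568 ,  0.05342275],
       [ 0.0094638 , -0.15095978, -0.9884946 ,  1.00426924],
       [ 0.        ,  0.        ,  0.        ,  1.        ]])}
```

View pics/scene0.png

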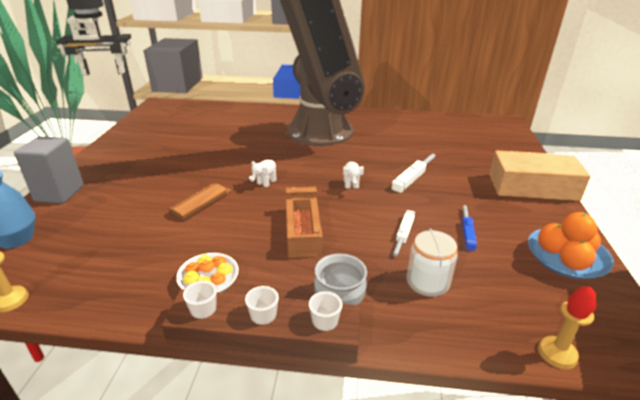

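View pics/top0.png

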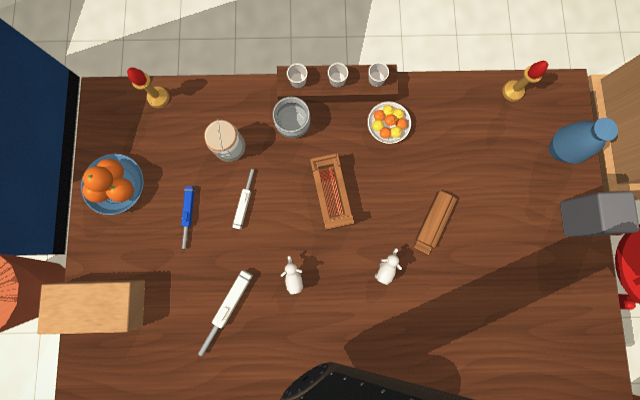

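```bash
cat > h.py <<'E'
import numpy as np, cv2
from station import telemetry, optics, finder
from scipy.spatial.transform import Rotation as Ro
C={n:optics.calibration(n) for n in("scene","top")}
def ray(n,u,v,z):
    c=C[n];d=c["T"][:3,:3]@np.array([(u-c["cx"])/c["fx"],(v-c["cy"])/c["fy"],1]);o=c["T"][:3,3]
    return o+d*(z-o[2])/d[2]
def proj(n,P):
    c=C[n];P=np.atleast_2d(P);p=(P-c["T"][:3,3])@c["T"][:3,:3]
    return np.c_[p[:,0]/p[:,2]*c["fx"]+c["cx"],p[:,1]/p[:,2]*c["fy"]+c["cy"]]
E
python3 - <<'E'
from h import *
im={n:optics.grab_frame(n)[:,:,::-1] for n in C}
for q in ["joss_box","lip_edge","end_stop","lid","tongue_tip","crown","lighter"]:
  for n in C:
    r=finder.pinpoint(q,n)
    z=dict(lip_edge=.059,end_stop=.057,crown=.026,joss_box=0).get(q,0)
    for k in r[:4]: print(q,n,np.round(k["location"],1),round(k["confidence"],2),np.round(ray(n,k["location"][1],k["location"][0],z)[:2],4))
cv2.imwrite("pics/a.png",np.vstack([cv2.resize(im["top"][140:260,220:470],None,fx=3.2,fy=3.2,interpolation=2)]))
cv2.imwrite("pics/b.png",cv2.resize(im["scene"][150:270,160:340],None,fx=4,fy=4,interpolation=2))
cv2.imwrite("pics/c.png",cv2.resize(im["top"][160:360,170:290],None,fx=3,fy=3,interpolation=2))
E
```

```text
joss_box scene [230.6 301.6] 0.66 [0.5829 0.0221]
joss_box top [195.5 340.4] 0.96 [ 0.5779 -0.0023]
lip_edge scene [192.4 300.2] 0.73 [0.5036 0.0076]
lip_edge scene [232.6 305.6] 0.32 [0.666  0.0441]
lip_edge top [219.5 334.6] 0.7 [0.5047 0.018 ]
end_stop top [158.9 326.3] 0.68 [0.6689 0.0357]
lid scene [202.6 200.5] 0.59 [ 0.495  -0.2624]
lid top [218.2 433.6] 0.87 [ 0.508  -0.2601]
tongue_tip scene [188.9 226.7] 0.83 [ 0.4189 -0.2135]
tongue_tip top [249.9 419.3] 0.64 [ 0.4214 -0.2147]
tongue_tip top [220.7 438.3] 0.2 [ 0.5007 -0.2728]
crown scene [198.1 196.5] 0.85 [ 0.5134 -0.2629]
crown scene [293.5 338.4] 0.52 [0.8082 0.1284]
crown top [218.7 438. ] 0.58 [ 0.5038 -0.2639]
lighter scene [228.4 407.6] 0.91 [0.5414 0.2788]
lighter scene [180.3 410.8] 0.69 [0.3049 0.3004]
lighter scene [234.8 471.4] 0.69 [0.548  0.4302]
lighter top [297.  231.7] 0.94 [0.3083 0.2978]
lighter top [205.  188.3] 0.79 [0.5605 0.422 ]
lighter top [207.6 243.8] 0.63 [0.5497 0.2678]
```

View pics/a.png

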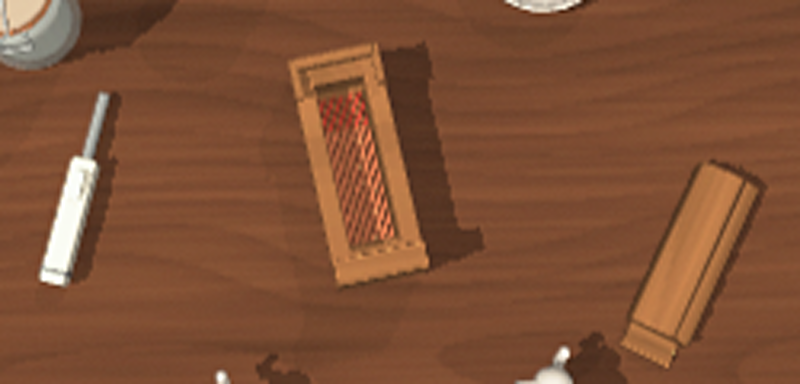

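View pics/b.png

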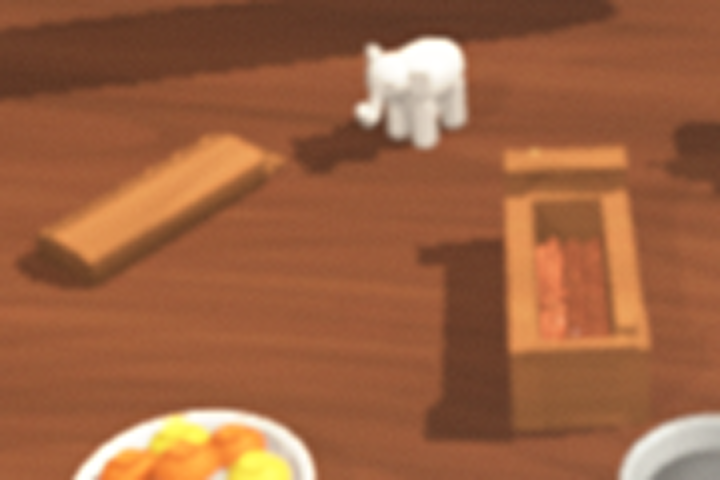

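View pics/c.png

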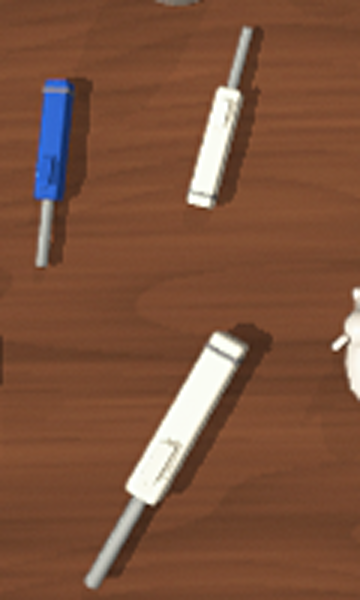

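```bash
cat > fit.py <<'E'
from h import *
from scipy.optimize import minimize
def bx(x0,x1,y0,y1,z0,z1): return np.array([[x,y,z] for x in(x0,x1) for y in(y0,y1) for z in(z0,z1)])
def arch():
    ys=np.linspace(-27,27,9); zs=26-50+np.sqrt(2500-ys**2)
    return np.array([[x,y,z] for x in(-75,75) for y,z in zip(ys,zs)]+[[x,y,0] for x in(-75,75) for y in(-27,27)])
M={"joss_box":[bx(-97,97,-38,38,0,45),bx(-97,-76,-38,38,45,65),bx(89,97,-38,38,45,57)],
"lid":[arch(),bx(-97,-75,-22,22,0,6)],
"lighter":[bx(-55,55,-11,11,0,20),bx(55,115,-5,5,5,15),bx(24,36,-5,5,20,26)]}
S=4
def render(n,name,R,t):
    m=np.zeros((400*S,640*S),np.uint8)
    for P in M[name]:
        p=proj(n,(P/1000)@R.T+t); h=cv2.convexHull(np.round((p+.5)*S).astype(np.int32)); cv2.fillConvexPoly(m,h,1)
    return m
def area(a): return cv2.resize(a.astype(np.float32),(640,400),interpolation=cv2.INTER_AREA)
def fit(name,masks,g,z=0):
    def cost(p):
        R=Ro.from_euler("z",p[2]/100).as_matrix();t=np.array([p[0]/1000,p[1]/1000,z])
        return sum(np.abs(area(render(n,name,R,t))-m).sum()/m.sum() for n,m in masks.items())
    r=minimize(cost,g,method="Nelder-Mead",options=dict(initial_simplex=np.array([g]+[list(np.array(g)+d) for d in np.diag([8,8,8])]),xatol=.05,fatol=1e-4))
    return r.x,r.fun
E
cat > f1.py <<'E'
from fit import *
im={n:optics.grab_frame(n) for n in C}
G={"joss_box":([582,20,15],(0.58,0.0221)),"lid":([500,-261,-53+0],None),"lighter":([545,275,-15],None)}
for name,(g,_) in G.items():
    ms={}
    for n in C:
        c=proj(n,[[g[0]/1000,g[1]/1000,.01]])[0]
        r=finder.silhouettes(name,n)
        r=[k for k in r if np.hypot((k["extent"][0]+k["extent"][2])/2-c[0],(k["extent"][1]+k["extent"][3])/2-c[1])<20]
        print(name,n,[(round(k["confidence"],2),np.round(k["extent"]),k["pixels"].sum()) for k in r])
        if r: ms[n]=r[0]["pixels"].astype(np.float32)
    for sub in (list(ms),)+tuple([k] for k in ms):
        x,f=fit(name,{k:ms[k] for k in sub},g); print(name,sub,np.round(x,2),round(f,3))
    x,f=fit(name,ms,g)
    R=Ro.from_euler("z",x[2]/100).as_matrix();t=np.array([x[0]/1000,x[1]/1000,0])
    out=[]
    for n in C:
        b=cv2.resize(im[n][:,:,::-1],None,fx=S,fy=S,interpolation=cv2.INTER_CUBIC).copy()
        cs,_=cv2.findContours(render(n,name,R,t),cv2.RETR_EXTERNAL,cv2.CHAIN_APPROX_NONE);cv2.drawContours(b,cs,-1,(0,255,0),1)
        u,v=(proj(n,[t])[0]*S).astype(int);out.append(b[max(v-200,0):v+200,u-190:u+190])
    h=min(o.shape[0] for o in out);cv2.imwrite(f"pics/fit_{name}.png",np.hstack([o[:h] for o in out]))
E
python3 f1.py
```

```text
joss_box scene [(0.9, array([288., 186., 321., 262.]), np.int64(2287))]
joss_box top []
joss_box ['scene'] [582.73  25.94  19.88] 0.037
joss_box ['scene'] [582.73  25.94  19.88] 0.037
lid scene [(0.65, array([169., 183., 233., 223.]), np.int64(1031))]
lid top [(0.68, array([414., 191., 459., 254.]), np.int64(1270))]
lid ['scene', 'top'] [ 504.53 -263.27  -48.43] 0.11
lid ['scene'] [ 504.45 -262.76  -47.89] 0.048
lid ['top'] [ 504.24 -263.02  -49.19] 0.055
lighter scene []
lighter top [(0.7, array([234., 169., 253., 230.]), np.int64(430))]
lighter ['top'] [544.03 272.4  -24.  ] 0.182
lighter ['top'] [544.03 272.4  -24.  ] 0.182
```

```bash
sed -i 's/<20\]/<45]/' f1.py; python3 f1.py; cd pics; python3 -c "
import cv2,numpy as np
a=[cv2.imread(f'fit_{k}.png') for k in('joss_box','lid')]
h=[x[:400] for x in a]; cv2.imwrite('f1.png',np.vstack([cv2.resize(x,(570,300)) for x in h]))"
```

```text
joss_box scene [(0.7, array([286., 187., 321., 258.]), np.int64(2251))]
joss_box top [(0.89, array([316., 154., 353., 230.]), np.int64(2091))]
joss_box ['scene', 'top'] [582.42  25.08  19.6 ] 0.07
joss_box ['scene'] [582.41  25.37  19.64] 0.032
joss_box ['top'] [581.98  24.3   19.4 ] 0.03
lid scene [(0.68, array([170., 183., 232., 221.]), np.int64(1019))]
lid top [(0.9, array([413., 188., 458., 256.]), np.int64(1303))]
lid ['scene', 'top'] [ 504.83 -262.91  -49.02] 0.099
lid ['scene'] [ 505.22 -263.22  -48.01] 0.049
lid ['top'] [ 504.46 -262.86  -50.29] 0.041
lighter scene [(0.81, array([395., 215., 415., 255.]), np.int64(362))]
lighter top [(0.84, array([233., 172., 252., 230.]), np.int64(470))]
lighter ['scene', 'top'] [543.99 272.74 -24.86] 0.311
lighter ['scene'] [542.85 272.98 -24.42] 0.188
lighter ['top'] [543.35 272.14 -24.98] 0.105
```

View pics/f1.png

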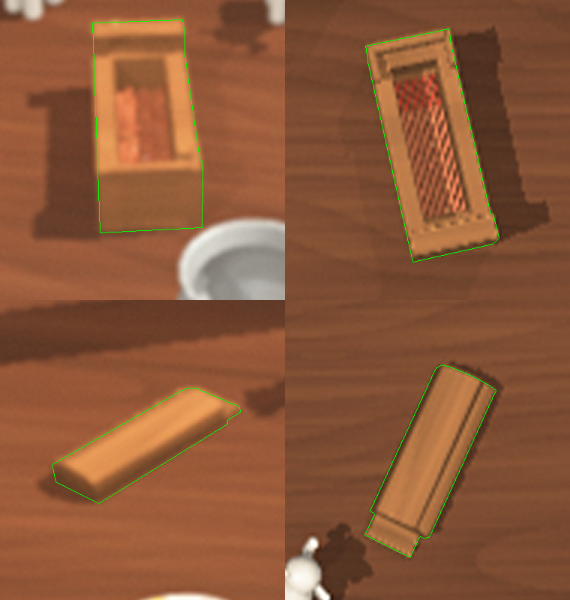

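View pics/fit_lighter.png

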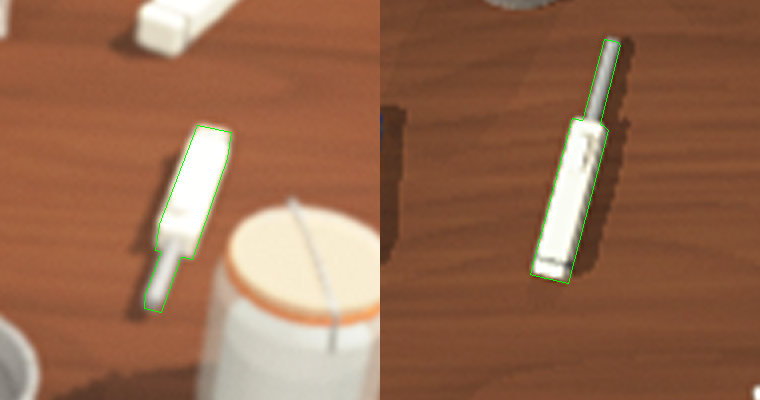

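```bash
cat > plan.py <<'E'
from h import *
BOX=(0.5824,0.0251,0.196); LID=(0.5048,-0.263,-0.49); LIG=(0.5435,0.2725,-0.249)
def objR(yaw,tilt=0): return Ro.from_euler("z",yaw)*Ro.from_euler("y",-tilt)
def cur():
    s=telemetry.get_state(); return np.array(s["eef_pos"]),Ro.from_euler("xyz",s["ee_rot"]),s
def target(yaw,tilt,gp,flip=None):
    """gp: world grasp point; object-frame axes -> tool"""
    Rl=objR(yaw,tilt).as_matrix(); best=None
    p,R,s=cur()
    for sg in (1,-1):
        Rt=Ro.from_matrix(np.c_[-Rl[:,2],-sg*Rl[:,0],sg*Rl[:,1]])
        d=(R.inv()*Rt).magnitude()
        if best is None or d<best[0]: best=(d,Rt)
    return np.array(gp)+.159*Rl[:,2],best[1]
def show(p,R,rotfirst=False):
    p0,R0,s=cur()
    rv=np.degrees((R0.inv()*R).as_rotvec())/6
    tr=((R if rotfirst else R0).inv().apply(p-p0))/.025
    print("t",round(s["t"],2),"rot",np.round(rv,2),"trans",np.round(tr,2),"rotfirst" if rotfirst else "transfirst","target",np.round(p,4),"cur",np.round(p0,4),"width",round(s["width"],4),"F",np.round(s["force"],1))
E
python3 - <<'E'
from plan import *
for n in [(292,277,.04),(388,268,.04),(291,117,.04),(225,140,.07),(389,122,.03)]: print(n,np.round(ray("top",*n),3))
gx=0.0
gp=np.array([LID[0],LID[1],0.022])
p,R=target(LID[2],0,gp)
p,R=target(LID[2],0,gp+[0,0,.1]); show(p,R,True); show(p,R)
p0,R0,s=cur(); print(R0.as_matrix().round(3)); print(s["q"])
E
```

```text
(292, 277, 0.04) [0.359 0.132 0.04 ]
(388, 268, 0.04) [ 0.376 -0.119  0.04 ]
(291, 117, 0.04) [0.796 0.131 0.04 ]
(225, 140, 0.07) [0.723 0.305 0.07 ]
(389, 122, 0.03) [ 0.779 -0.144  0.03 ]
t 1.7 rot [ 7.01 -0.    0.  ] trans [ 4.95 -4.69 20.27] rotfirst target [ 0.5048 -0.263   0.281 ] cur [ 0.1629 -0.655   0.4047] width 0.0879 F [-0.2 -0.1 -0.4]
t 1.7 rot [ 7.01 -0.    0.  ] trans [  4.95 -17.06  11.92] transfirst target [ 0.5048 -0.263   0.281 ] cur [ 0.1629 -0.655   0.4047] width 0.0879 F [-0.2 -0.1 -0.4]
[[ 0.    -0.97  -0.241]
 [-0.    -0.241  0.97 ]
 [-1.    -0.    -0.   ]]
[-1.03891556e+00  3.58582390e-01  1.19227556e-02 -1.25745496e-05
 -1.22410850e+00 -2.88097013e-01]
```

play_rows --steps '[{"gripper":1,"tx":0.2,"ty":-0.94,"tz":0.66},{"gripper":1,"tx":0.2,"ty":-0.94,"tz":0.66},{"gripper":1,"tx":0.2,"ty":-0.94,"tz":0.66},{"gripper":1,"tx":0.2,"ty":-0.94,"tz":0.66},{"gripper":1,"tx":0.2,"ty":-0.94,"tz":0.66},{"gripper":1,"tx":0.2,"ty":-0.94,"tz":0.66},{"gripper":1,"tx":0.2,"ty":-0.94,"tz":0.66},{"gripper":1,"tx":0.2,"ty":-0.94,"tz":0.66},{"gripper":1,"tx":0.2,"ty":-0.94,"tz":0.66},{"gripper":1,"tx":0.2,"ty":-0.94,"tz":0.66},{"gripper":1,"tx":0.2,"ty":-0.94,"tz":0.66},{"gripper":1,"tx":0.2,"ty":-0.94,"tz":0.66},{"gripper":1,"tx":0.2,"ty":-0.94,"tz":0.66},{"gripper":1,"tx":0.2,"ty":-0.94,"tz":0.66},{"gripper":1,"tx":0.2,"ty":-0.94,"tz":0.66},{"gripper":1,"tx":0.2,"ty":-0.94,"tz":0.66},{"gripper":1,"tx":0.2,"ty":-0.94,"tz":0.66},{"gripper":1,"tx":0.2,"ty":-0.94,"tz":0.66}]'

```text
invalid input
```

play_rows --steps '[{"gripper":1,"ax":1},{"gripper":1,"ax":1},{"gripper":1,"ax":1},{"gripper":1,"ax":1},{"gripper":1,"ax":1},{"gripper":1,"ax":1},{"gripper":1,"ax":1},{"gripper":1},{"gripper":1},{"gripper":1}]'

```text
invalid input
```

Run:
```python
from plan import *
gp=np.array([LID[0],LID[1],0.0225])
p,R=target(LID[2],0,gp); show(p,R)
```

```text
t 1.7 rot [ 7.01 -0.    0.  ] trans [  8.93 -17.06  11.92] transfirst target [ 0.5048 -0.263   0.1815] cur [ 0.1629 -0.655   0.4047] width 0.0879 F [-0.2 -0.1 -0.4]
```

play_rows --steps '[{"gripper":1,"tx":0.2,"ty":-0.94,"tz":0.66,"ax":0,"ay":0,"az":0}]'

```text
t: 1.78
eef_pos: [0.18, -0.6355, 0.3999]
ee_rot: [2.49, 1.569, -1.981]
force: [1.9, 0.4, 0.2]
width: 0.0872
```

play_rows --steps '[{"gripper":1,"tx":0.2,"ty":-0.94,"tz":0.66,"ax":0,"ay":0,"az":0},{"gripper":1,"tx":0.2,"ty":-0.94,"tz":0.66,"ax":0,"ay":0,"az":0},{"gripper":1,"tx":0.2,"ty":-0.94,"tz":0.66,"ax":0,"ay":0,"az":0},{"gripper":1,"tx":0.2,"ty":-0.94,"tz":0.66,"ax":0,"ay":0,"az":0},{"gripper":1,"tx":0.2,"ty":-0.94,"tz":0.66,"ax":0,"ay":0,"az":0},{"gripper":1,"tx":0.2,"ty":-0.94,"tz":0.66,"ax":0,"ay":0,"az":0},{"gripper":1,"tx":0.2,"ty":-0.94,"tz":0.66,"ax":0,"ay":0,"az":0},{"gripper":1,"tx":0.2,"ty":-0.94,"tz":0.66,"ax":0,"ay":0,"az":0},{"gripper":1,"tx":0.2,"ty":-0.94,"tz":0.66,"ax":0,"ay":0,"az":0},{"gripper":1,"tx":0.2,"ty":-0.94,"tz":0.66,"ax":0,"ay":0,"az":0},{"gripper":1,"tx":0.2,"ty":-0.94,"tz":0.66,"ax":0,"ay":0,"az":0},{"gripper":1,"tx":0.2,"ty":-0.94,"tz":0.66,"ax":0,"ay":0,"az":0},{"gripper":1,"tx":0.2,"ty":-0.94,"tz":0.66,"ax":0,"ay":0,"az":0},{"gripper":1,"tx":0.2,"ty":-0.94,"tz":0.66,"ax":0,"ay":0,"az":0},{"gripper":1,"tx":0.2,"ty":-0.94,"tz":0.66,"ax":0,"ay":0,"az":0},{"gripper":1,"tx":0.2,"ty":-0.94,"tz":0.66,"ax":0,"ay":0,"az":0},{"gripper":1,"tx":0.2,"ty":-0.94,"tz":0.66,"ax":0,"ay":0,"az":0}]'

```text
t: 3.2
eef_pos: [0.5025, -0.2635, 0.3147]
ee_rot: [-2.065, 1.57, -0.25]
force: [-0.0, 0.8, 0.1]
width: 0.0874
```

play_rows --steps '[{"gripper":1,"tx":0,"ty":0,"tz":0,"ax":1,"ay":0,"az":0},{"gripper":1,"tx":0,"ty":0,"tz":0,"ax":1,"ay":0,"az":0},{"gripper":1,"tx":0,"ty":0,"tz":0,"ax":1,"ay":0,"az":0},{"gripper":1,"tx":0,"ty":0,"tz":0,"ax":1,"ay":0,"az":0},{"gripper":1,"tx":0,"ty":0,"tz":0,"ax":1,"ay":0,"az":0},{"gripper":1,"tx":0,"ty":0,"tz":0,"ax":1,"ay":0,"az":0},{"gripper":1,"tx":0,"ty":0,"tz":0,"ax":1,"ay":0,"az":0},{"gripper":1,"tx":0,"ty":0,"tz":0,"ax":0,"ay":0,"az":0},{"gripper":1,"tx":0,"ty":0,"tz":0,"ax":0,"ay":0,"az":0},{"gripper":1,"tx":0,"ty":0,"tz":0,"ax":0,"ay":0,"az":0}]'

```text
t: 4.03
eef_pos: [0.5017, -0.2647, 0.3147]
ee_rot: [-1.399, 1.571, -0.314]
force: [0.5, -0.2, -0.3]
width: 0.0878
```

Run:
```python
from plan import *
gp=np.array([LID[0],LID[1],0.0225])
p,R=target(LID[2],0,gp); show(p,R)
```

```text
t 4.03 rot [0.04 0.   0.  ] trans [ 5.33 -0.08  0.12] transfirst target [ 0.5048 -0.263   0.1815] cur [ 0.5017 -0.2647  0.3147] width 0.0878 F [ 0.5 -0.2 -0.3]
```

play_rows --steps '[{"gripper":1,"tx":0.8,"ty":-0.04,"tz":0.06,"ax":0,"ay":0,"az":0},{"gripper":1,"tx":0.8,"ty":-0.04,"tz":0.06,"ax":0,"ay":0,"az":0},{"gripper":1,"tx":0.8,"ty":0,"tz":0,"ax":0.04,"ay":0,"az":0},{"gripper":1,"tx":0.8,"ty":0,"tz":0,"ax":0,"ay":0,"az":0},{"gripper":1,"tx":0.8,"ty":0,"tz":0,"ax":0,"ay":0,"az":0},{"gripper":1,"tx":0.6,"ty":0,"tz":0,"ax":0,"ay":0,"az":0},{"gripper":1,"tx":0.4,"ty":0,"tz":0,"ax":0,"ay":0,"az":0},{"gripper":1,"tx":0.3,"ty":0,"tz":0,"ax":0,"ay":0,"az":0},{"gripper":1,"tx":0,"ty":0,"tz":0,"ax":0,"ay":0,"az":0},{"gripper":1,"tx":0,"ty":0,"tz":0,"ax":0,"ay":0,"az":0}]'

```text
t: 4.87
eef_pos: [0.5051, -0.2631, 0.1824]
ee_rot: [-2.964, 1.571, -1.885]
force: [0.4, -1.2, 0.4]
width: 0.0877
```

Run:
```python
from plan import *
gp=np.array([LID[0],LID[1],0.0225])
p,R=target(LID[2],0,gp); show(p,R)
im=optics.grab_frame("top")[:,:,::-1]; im2=optics.grab_frame("scene")[:,:,::-1]
cv2.imwrite("pics/g1.png",np.hstack([cv2.resize(im[160:280,370:490],(390,390),interpolation=2),cv2.resize(im2[120:240,140:260],(390,390),interpolation=2)]))
```

```text
t 4.87 rot [-0.02 -0.    0.  ] trans [ 0.03  0.01 -0.  ] transfirst target [ 0.5048 -0.263   0.1815] cur [ 0.5051 -0.2631  0.1824] width 0.0877 F [ 0.4 -1.2  0.4]
```

View pics/g1.png

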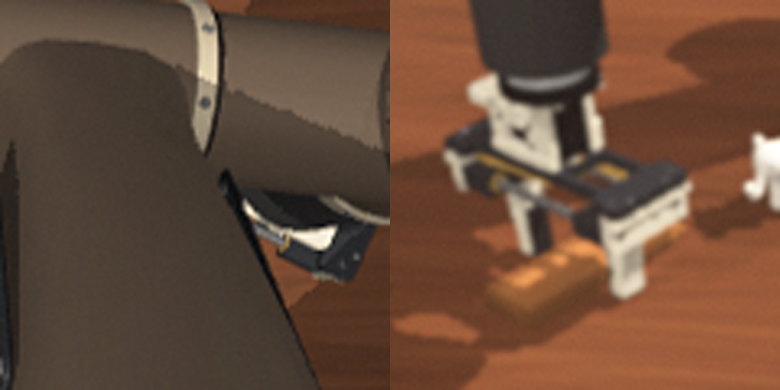

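play_rows --newtons 30 --steps '[{"gripper":0,"tx":0,"ty":0,"tz":0,"ax":0,"ay":0,"az":0},{"gripper":0,"tx":0,"ty":0,"tz":0,"ax":0,"ay":0,"az":0},{"gripper":0,"tx":0,"ty":0,"tz":0,"ax":0,"ay":0,"az":0},{"gripper":0,"tx":0,"ty":0,"tz":0,"ax":0,"ay":0,"az":0},{"gripper":0,"tx":0,"ty":0,"tz":0,"ax":0,"ay":0,"az":0},{"gripper":0,"tx":0,"ty":0,"tz":0,"ax":0,"ay":0,"az":0},{"gripper":0,"tx":0,"ty":0,"tz":0,"ax":0,"ay":0,"az":0},{"gripper":0,"tx":0,"ty":0,"tz":0,"ax":0,"ay":0,"az":0}]'

```text
t: 5.63
eef_pos: [0.5049, -0.263, 0.1823]
ee_rot: [-2.501, 1.571, -1.424]
force: [-0.7, 0.2, 3.1]
width: 0.0536
```

play_rows --steps '[{"gripper":0,"tx":-0.3,"ty":0,"tz":0,"ax":0,"ay":0,"az":0},{"gripper":0,"tx":-0.7,"ty":0,"tz":0,"ax":0,"ay":0,"az":0},{"gripper":0,"tx":-1,"ty":0,"tz":0,"ax":0,"ay":0,"az":0},{"gripper":0,"tx":-1,"ty":0,"tz":0,"ax":0,"ay":0,"az":0},{"gripper":0,"tx":-1,"ty":0,"tz":0,"ax":0,"ay":0,"az":0},{"gripper":0,"tx":-1,"ty":0,"tz":0,"ax":0,"ay":0,"az":0},{"gripper":0,"tx":0,"ty":0,"tz":0,"ax":0,"ay":0,"az":0},{"gripper":0,"tx":0,"ty":0,"tz":0,"ax":0,"ay":0,"az":0}]'

```text
t: 6.3
eef_pos: [0.5051, -0.263, 0.309]
ee_rot: [-1.177, 1.567, -0.099]
force: [0.1, -0.1, -2.3]
width: 0.0537
```

```bash
cat >> plan.py <<'E'
def boxpose(tipx,tipz,tilt,gl=(0,0.0225),ty=0,dyaw=0):
    """lid pose with tongue tip at box (tipx,ty,tipz); gl = grasp point (x,z) in lid frame. returns lid origin, tool target"""
    Rb=Ro.from_euler("z",BOX[2]); Rl=objR(BOX[2]+dyaw,tilt)
    tip=np.array([BOX[0],BOX[1],0])+Rb.apply([tipx,ty,tipz])
    o=tip+Rl.apply([.097,0,0])
    g=o+Rl.apply([gl[0],0,gl[1]])
    return o,target(BOX[2]+dyaw,tilt,g)
E
python3 - <<'E'
from plan import *
p0,R0,s=cur(); print(s["width"],s["force"])
o,(p,R)=boxpose(-.060,.075,np.radians(12)); print(o); show(p,R); show(p,R,True)
o,(p,R)=boxpose(-.060,.075,0);show(p,R)
E
```

```text
0.05370442418291314 [ 0.09120639 -0.09457313 -2.31916529]
[0.61661248 0.03189285 0.09516743]
t 6.3 rot [-6.56 -0.69 -1.89] trans [ 1.46  2.83 11.54] transfirst target [0.5796 0.0245 0.2727] cur [ 0.5051 -0.263   0.309 ] width 0.0537 F [ 0.1 -0.1 -2.3]
t 6.3 rot [-6.56 -0.69 -1.89] trans [ 2.49 -4.75 10.7 ] rotfirst target [0.5796 0.0245 0.2727] cur [ 0.5051 -0.263   0.309 ] width 0.0537 F [ 0.1 -0.1 -2.3]
t 6.3 rot [-6.58  0.    0.03] trans [ 2.11  1.6  12.55] transfirst target [0.6187 0.0323 0.2565] cur [ 0.5051 -0.263   0.309 ] width 0.0537 F [ 0.1 -0.1 -2.3]
```

play_rows --steps '[{"gripper":0,"tx":0,"ty":0.24,"tz":0.96,"ax":0,"ay":0,"az":0},{"gripper":0,"tx":0,"ty":0.24,"tz":0.96,"ax":0,"ay":0,"az":0},{"gripper":0,"tx":0,"ty":0.24,"tz":0.96,"ax":0,"ay":0,"az":0},{"gripper":0,"tx":0,"ty":0.24,"tz":0.96,"ax":0,"ay":0,"az":0},{"gripper":0,"tx":0,"ty":0.24,"tz":0.96,"ax":0,"ay":0,"az":0},{"gripper":0,"tx":0,"ty":0.24,"tz":0.96,"ax":0,"ay":0,"az":0},{"gripper":0,"tx":0,"ty":0.24,"tz":0.96,"ax":0,"ay":0,"az":0},{"gripper":0,"tx":0,"ty":0.24,"tz":0.96,"ax":0,"ay":0,"az":0},{"gripper":0,"tx":0,"ty":0.24,"tz":0.96,"ax":0,"ay":0,"az":0},{"gripper":0,"tx":0,"ty":0.24,"tz":0.96,"ax":0,"ay":0,"az":0},{"gripper":0,"tx":0,"ty":0.24,"tz":0.96,"ax":0,"ay":0,"az":0},{"gripper":0,"tx":0,"ty":0.24,"tz":0.96,"ax":0,"ay":0,"az":0}]'

```text
t: 7.3
eef_pos: [0.5775, 0.0259, 0.3058]
ee_rot: [2.27, 1.568, -2.936]
force: [0.2, 0.1, -1.6]
width: 0.0539
```

play_rows --steps '[{"gripper":0,"tx":0,"ty":0,"tz":0,"ax":-0.82,"ay":0,"az":0},{"gripper":0,"tx":0,"ty":0,"tz":0,"ax":-0.82,"ay":0,"az":0},{"gripper":0,"tx":0,"ty":0,"tz":0,"ax":-0.82,"ay":0,"az":0},{"gripper":0,"tx":0,"ty":0,"tz":0,"ax":-0.82,"ay":0,"az":0},{"gripper":0,"tx":0,"ty":0,"tz":0,"ax":-0.82,"ay":0,"az":0},{"gripper":0,"tx":0,"ty":0,"tz":0,"ax":-0.82,"ay":0,"az":0},{"gripper":0,"tx":0,"ty":0,"tz":0,"ax":-0.82,"ay":0,"az":0},{"gripper":0,"tx":0,"ty":0,"tz":0,"ax":-0.82,"ay":0,"az":0},{"gripper":0,"tx":0,"ty":0,"tz":0,"ax":0,"ay":0,"az":0},{"gripper":0,"tx":0,"ty":0,"tz":0,"ax":0,"ay":0,"az":0}]'

```text
t: 8.13
eef_pos: [0.5775, 0.0247, 0.3061]
ee_rot: [1.615, 1.569, -2.907]
force: [0.6, -0.1, -1.8]
width: 0.0534
```

Run:
```python
from plan import *
o,(p,R)=boxpose(-.060,.075,np.radians(12)); show(p,R); show(p,R,True)
print(cur()[2]["q"])
```

```text
t 8.13 rot [-0.05 -0.01 -2.02] trans [ 1.34 -0.08 -0.02] transfirst target [0.5796 0.0245 0.2727] cur [0.5775 0.0247 0.3061] width 0.0534 F [ 0.6 -0.1 -1.8]
t 8.13 rot [-0.05 -0.01 -2.02] trans [ 1.32  0.2  -0.02] rotfirst target [0.5796 0.0245 0.2727] cur [0.5775 0.0247 0.3061] width 0.0534 F [ 0.6 -0.1 -1.8]
[ 3.80823380e-01  2.84650812e-01 -3.37274103e-01 -3.55866973e-04
 -9.50842709e-01 -1.76073788e+00]
```

play_rows --steps '[{"gripper":0,"tx":0.3,"ty":0,"tz":0,"ax":-0.05,"ay":0,"az":-0.5},{"gripper":0,"tx":0.3,"ty":0,"tz":0,"ax":0,"ay":0,"az":-0.5},{"gripper":0,"tx":0.3,"ty":0,"tz":0,"ax":0,"ay":0,"az":-0.5},{"gripper":0,"tx":0.3,"ty":0,"tz":0,"ax":0,"ay":0,"az":-0.5},{"gripper":0,"tx":0,"ty":0,"tz":0,"ax":0,"ay":0,"az":0},{"gripper":0,"tx":0,"ty":0,"tz":0,"ax":0,"ay":0,"az":0},{"gripper":0,"tx":0,"ty":0,"tz":0,"ax":0,"ay":0,"az":0}]'

```text
t: 8.72
eef_pos: [0.5803, 0.0252, 0.2775]
ee_rot: [-1.571, 1.363, 0.197]
force: [-0.2, 1.3, -1.2]
width: 0.0537
```

```bash
cat > chk.py <<'E'
from plan import *
from fit import render,S,M
def lidpose(gl=(0,0.0225)):
    p,R,s=cur(); m=R.as_matrix(); z=-m[:,0]
    x=-m[:,1]; xx=x if x@[np.cos(BOX[2]),np.sin(BOX[2]),0]>0 else -x
    Rl=np.c_[xx,np.cross(z,xx),z]; g=p-.159*z
    return Rl,g-Rl@[gl[0],0,gl[1]]
def tipbox(Rl,o):
    t=o+Rl@[-.097,0,0]; Rb=Ro.from_euler("z",BOX[2])
    return Rb.inv().apply(t-[BOX[0],BOX[1],0])
def overlay(fn,Rl,o,zoom=4,lighter=None):
    out=[]
    for n in C:
        im=optics.grab_frame(n)[:,:,::-1]
        b=cv2.resize(im,None,fx=S,fy=S,interpolation=cv2.INTER_CUBIC).copy()
        for nm,R,t,col in (("lid",Rl,o,(0,255,0)),("joss_box",Ro.from_euler("z",BOX[2]).as_matrix(),np.array([BOX[0],BOX[1],0]),(255,255,0)))+(() if lighter is None else (("lighter",)+lighter+((255,0,255),),)):
            cs,_=cv2.findContours(render(n,nm,R,t),cv2.RETR_EXTERNAL,cv2.CHAIN_APPROX_NONE);cv2.drawContours(b,cs,-1,col,1)
        u,v=(proj(n,[[BOX[0],BOX[1],.05]])[0]*S).astype(int);out.append(b[v-220:v+220,u-195:u+195])
    cv2.imwrite(fn,np.hstack(out))
E
python3 - <<'E'
from chk import *
Rl,o=lidpose(); print("tip",tipbox(Rl,o),"tilt",np.degrees(np.arcsin(Rl[2,0])))
overlay("pics/o1.png",Rl,o)
for tx,tz in((-.060,.060),(-.066,.049),(-.085,.049)):
    _,(p,R)=boxpose(tx,tz,np.radians(12)); show(p,R)
E
```

```text
tip [-0.05947189  0.00042211  0.07993281] tilt 11.906159064410323
t 8.82 rot [ 0.02  0.   -0.  ] trans [ 0.78  0.21 -0.02] transfirst target [0.5796 0.0245 0.2577] cur [0.5807 0.0254 0.2778] width 0.0534 F [-0.4 -0.6 -1.2]
t 8.82 rot [ 0.02  0.   -0.  ] trans [ 1.16  0.54 -0.02] transfirst target [0.5737 0.0234 0.2467] cur [0.5807 0.0254 0.2778] width 0.0534 F [-0.4 -0.6 -1.2]
t 8.82 rot [ 0.02  0.   -0.  ] trans [ 1.    1.28 -0.02] transfirst target [0.5551 0.0197 0.2467] cur [0.5807 0.0254 0.2778] width 0.0534 F [-0.4 -0.6 -1.2]
```

View pics/o1.png

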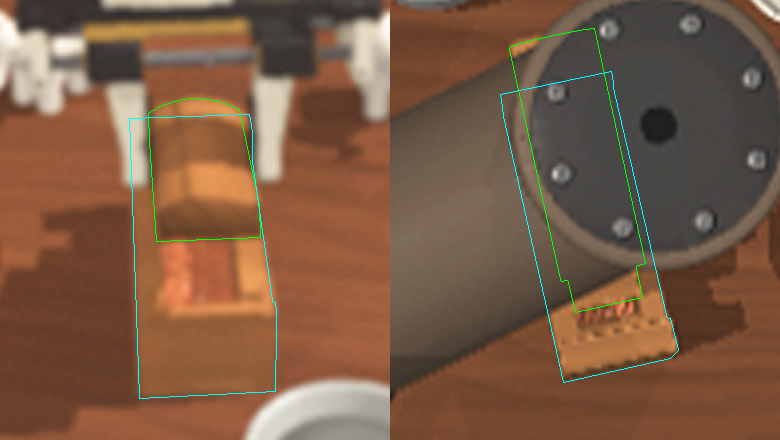

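play_rows --steps '[{"gripper":0,"tx":0.3,"ty":0.1,"tz":0,"ax":0.02,"ay":0,"az":0},{"gripper":0,"tx":0.3,"ty":0.1,"tz":0,"ax":0,"ay":0,"az":0},{"gripper":0,"tx":0.3,"ty":0.1,"tz":0,"ax":0,"ay":0,"az":0},{"gripper":0,"tx":0.2,"ty":0.2,"tz":-0.02,"ax":0,"ay":0,"az":0},{"gripper":0,"tx":0,"ty":0,"tz":0,"ax":0,"ay":0,"az":0},{"gripper":0,"tx":0,"ty":0,"tz":0,"ax":0,"ay":0,"az":0},{"gripper":0,"tx":0,"ty":0,"tz":0,"ax":0,"ay":0,"az":0}]'

```text
t: 9.4
eef_pos: [0.574, 0.0235, 0.2479]
ee_rot: [-1.57, 1.361, 0.198]
force: [0.8, 0.8, -1.7]
width: 0.0533
```

Run:
```python
from chk import *
Rl,o=lidpose(); print("tip",tipbox(Rl,o),"tilt",np.degrees(np.arcsin(Rl[2,0])))
overlay("pics/o2.png",Rl,o)
for tx,tz in((-.066,.049),(-.085,.048)):
    _,(p,R)=boxpose(tx,tz,np.radians(12)); show(p,R)
```

```text
tip [-6.56390530e-02  4.20233507e-05  5.01987308e-02] tilt 12.005372948796708
t 9.5 rot [0.01 0.   0.01] trans [ 0.06  0.03 -0.  ] transfirst target [0.5737 0.0234 0.2467] cur [0.5742 0.0236 0.2482] width 0.0533 F [ 0.5  0.2 -1. ]
t 9.5 rot [0.01 0.   0.01] trans [-0.06  0.78 -0.  ] transfirst target [0.5551 0.0197 0.2457] cur [0.5742 0.0236 0.2482] width 0.0533 F [ 0.5  0.2 -1. ]
```

View pics/o2.png

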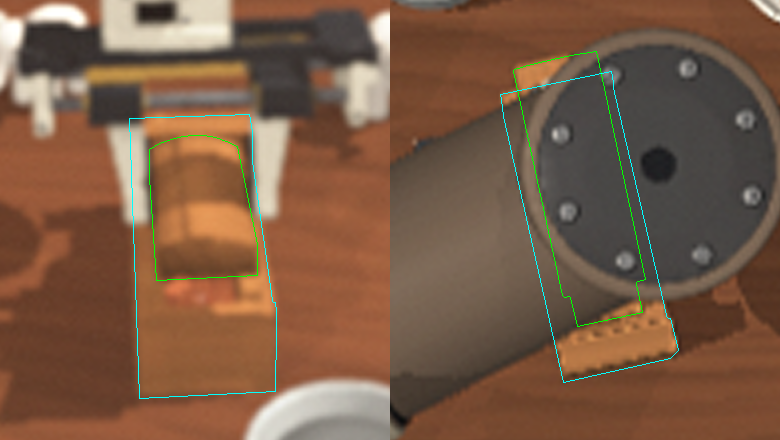

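play_rows --steps '[{"gripper":0,"tx":0.1,"ty":0.02,"tz":0,"ax":0,"ay":0,"az":0},{"gripper":0,"tx":-0.02,"ty":0.1,"tz":0,"ax":0,"ay":0,"az":0},{"gripper":0,"tx":-0.02,"ty":0.1,"tz":0,"ax":0,"ay":0,"az":0},{"gripper":0,"tx":-0.02,"ty":0.1,"tz":0,"ax":0,"ay":0,"az":0},{"gripper":0,"tx":-0.02,"ty":0.1,"tz":0,"ax":0,"ay":0,"az":0},{"gripper":0,"tx":-0.02,"ty":0.1,"tz":0,"ax":0,"ay":0,"az":0},{"gripper":0,"tx":-0.02,"ty":0.1,"tz":0,"ax":0,"ay":0,"az":0},{"gripper":0,"tx":-0.02,"ty":0.1,"tz":0,"ax":0,"ay":0,"az":0},{"gripper":0,"tx":0,"ty":0.06,"tz":0,"ax":0,"ay":0,"az":0},{"gripper":0,"tx":0,"ty":0,"tz":0,"ax":0,"ay":0,"az":0},{"gripper":0,"tx":0,"ty":0,"tz":0,"ax":0,"ay":0,"az":0}]'

```text
t: 10.42
eef_pos: [0.555, 0.0197, 0.2448]
ee_rot: [-1.569, 1.361, 0.198]
force: [-0.7, 0.1, -1.4]
width: 0.0538
```

Run:
```python
from chk import *
Rl,o=lidpose(); print("tip",tipbox(Rl,o),"tilt",np.degrees(np.arcsin(Rl[2,0])))
overlay("pics/o3.png",Rl,o)
for tx,tz,a in((-.086,.048,12),(-.086,.047,9),(-.086,.0465,6),(-.086,.046,3),(-.086,.045,0)):
    _,(p,R)=boxpose(tx,tz,np.radians(a)); show(p,R)
```

```text
tip [-8.50417754e-02  6.34482325e-05  4.70917547e-02] tilt 12.009225024184996
t 10.52 rot [0.01 0.   0.  ] trans [-0.04  0.03 -0.  ] transfirst target [0.5541 0.0195 0.2457] cur [0.5551 0.0198 0.2448] width 0.0538 F [-1.5 -0.1 -1.5]
t 10.52 rot [0.01 0.   0.5 ] trans [ 0.21 -0.33 -0.  ] transfirst target [0.5642 0.0215 0.2414] cur [0.5551 0.0198 0.2448] width 0.0538 F [-1.5 -0.1 -1.5]
t 10.52 rot [0.01 0.   1.  ] trans [ 0.46 -0.69 -0.  ] transfirst target [0.5741 0.0234 0.2371] cur [0.5551 0.0198 0.2448] width 0.0538 F [-1.5 -0.1 -1.5]
t 10.52 rot [0.01 0.   1.5 ] trans [ 0.73 -1.04 -0.  ] transfirst target [0.5837 0.0254 0.2323] cur [0.5551 0.0198 0.2448] width 0.0538 F [-1.5 -0.1 -1.5]
t 10.52 rot [0.01 0.   2.  ] trans [ 1.04 -1.36 -0.  ] transfirst target [0.5932 0.0272 0.2265] cur [0.5551 0.0198 0.2448] width 0.0538 F [-1.5 -0.1 -1.5]
```

View pics/o3.png

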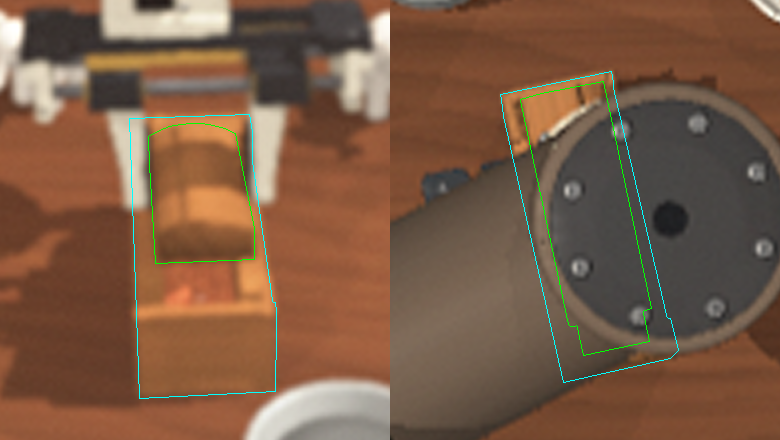

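play_rows --steps '[{"gripper":0,"tx":0.11,"ty":-0.19,"tz":0,"ax":0,"ay":0,"az":0.25},{"gripper":0,"tx":0.11,"ty":-0.19,"tz":0,"ax":0,"ay":0,"az":0.25},{"gripper":0,"tx":0.11,"ty":-0.19,"tz":0,"ax":0,"ay":0,"az":0.25},{"gripper":0,"tx":0.11,"ty":-0.19,"tz":0,"ax":0,"ay":0,"az":0.25},{"gripper":0,"tx":0.11,"ty":-0.18,"tz":0,"ax":0,"ay":0,"az":0.25},{"gripper":0,"tx":0.11,"ty":-0.18,"tz":0,"ax":0,"ay":0,"az":0.25},{"gripper":0,"tx":0,"ty":0,"tz":0,"ax":0,"ay":0,"az":0},{"gripper":0,"tx":0,"ty":0,"tz":0,"ax":0,"ay":0,"az":0}]'

```text
t: 11.18
eef_pos: [0.5847, 0.0256, 0.2321]
ee_rot: [-1.566, 1.518, 0.201]
force: [-0.0, -0.7, -1.3]
width: 0.0534
```

Run:
```python
from chk import *
Rl,o=lidpose(); print("tip",tipbox(Rl,o),"tilt",np.degrees(np.arcsin(Rl[2,0])))
for tx,tz,a in((-.086,.046,3),(-.086,.045,0)):
    _,(p,R)=boxpose(tx,tz,np.radians(a)); show(p,R)
```

```text
tip [-8.49113367e-02  6.19102727e-05  4.57062888e-02] tilt 3.0157292936551734
t 11.18 rot [0. 0. 0.] trans [-0.01  0.04 -0.  ] transfirst target [0.5837 0.0254 0.2323] cur [0.5847 0.0256 0.2321] width 0.0534 F [-0.  -0.7 -1.3]
t 11.18 rot [0.  0.  0.5] trans [ 0.24 -0.33 -0.  ] transfirst target [0.5932 0.0272 0.2265] cur [0.5847 0.0256 0.2321] width 0.0534 F [-0.  -0.7 -1.3]
```

play_rows --steps '[{"gripper":0,"tx":0.12,"ty":-0.16,"tz":0,"ax":0,"ay":0,"az":0.25},{"gripper":0,"tx":0.12,"ty":-0.17,"tz":0,"ax":0,"ay":0,"az":0.25},{"gripper":0,"tx":0,"ty":0,"tz":0,"ax":0,"ay":0,"az":0},{"gripper":0,"tx":0,"ty":0,"tz":0,"ax":0,"ay":0,"az":0},{"gripper":0,"tx":0,"ty":0,"tz":0,"ax":0,"ay":0,"az":0}]'

```text
t: 11.6
eef_pos: [0.5928, 0.0272, 0.2272]
ee_rot: [-1.398, 1.569, 0.37]
force: [1.0, -0.7, 0.8]
width: 0.0536
```

Run:
```python
from chk import *
Rl,o=lidpose(); print("tip",tipbox(Rl,o),"tilt",np.degrees(np.arcsin(Rl[2,0])))
overlay("pics/o4.png",Rl,o)
_,(p,R)=boxpose(-.086,.045,0); show(p,R)
```

```text
tip [-8.60569762e-02  1.84487655e-05  4.55103100e-02] tilt 0.11080346847670582
t 11.7 rot [0.01 0.   0.02] trans [ 0.03 -0.02 -0.  ] transfirst target [0.5932 0.0272 0.2265] cur [0.5928 0.0272 0.2272] width 0.0536 F [ 1.1 -0.8  1.3]
```

View pics/o4.png

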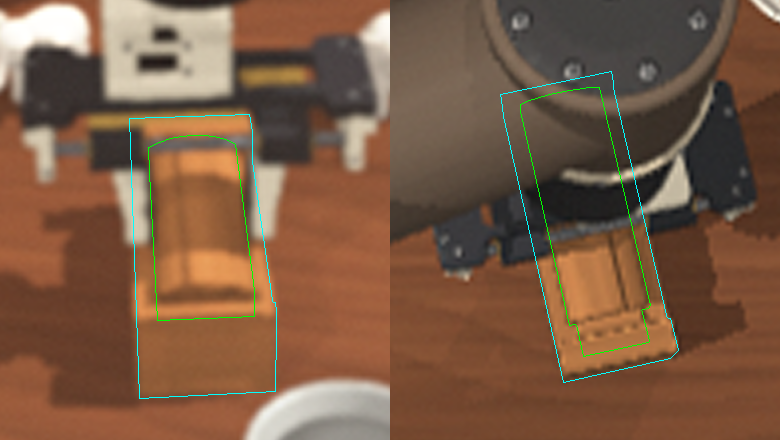

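play_rows --steps '[{"gripper":0,"tx":0.06,"ty":0,"tz":0,"ax":0,"ay":0,"az":0.02},{"gripper":0,"tx":0,"ty":0,"tz":0,"ax":0,"ay":0,"az":0},{"gripper":0,"tx":0,"ty":0,"tz":0,"ax":0,"ay":0,"az":0},{"gripper":0,"tx":0,"ty":0,"tz":0,"ax":0,"ay":0,"az":0}]'

```text
t: 12.03
eef_pos: [0.593, 0.0273, 0.2271]
ee_rot: [-1.149, 1.57, 0.619]
force: [-2.6, -0.9, 13.1]
width: 0.0535
```

play_rows --steps '[{"gripper":1,"tx":0,"ty":0,"tz":0,"ax":0,"ay":0,"az":0},{"gripper":1,"tx":0,"ty":0,"tz":0,"ax":0,"ay":0,"az":0},{"gripper":1,"tx":0,"ty":0,"tz":0,"ax":0,"ay":0,"az":0},{"gripper":1,"tx":0,"ty":0,"tz":0,"ax":0,"ay":0,"az":0},{"gripper":1,"tx":0,"ty":0,"tz":0,"ax":0,"ay":0,"az":0},{"gripper":1,"tx":0,"ty":0,"tz":0,"ax":0,"ay":0,"az":0},{"gripper":1,"tx":-0.3,"ty":0,"tz":0,"ax":0,"ay":0,"az":0},{"gripper":1,"tx":-0.7,"ty":0,"tz":0,"ax":0,"ay":0,"az":0},{"gripper":1,"tx":-1,"ty":0,"tz":0,"ax":0,"ay":0,"az":0},{"gripper":1,"tx":-1,"ty":0,"tz":0,"ax":0,"ay":0,"az":0},{"gripper":1,"tx":-1,"ty":0,"tz":0,"ax":0,"ay":0,"az":0},{"gripper":1,"tx":-1,"ty":0,"tz":0,"ax":0,"ay":0,"az":0}]'

```text
t: 13.03
eef_pos: [0.5929, 0.0272, 0.3521]
ee_rot: [1.426, 1.569, -3.09]
force: [0.9, 0.6, 0.3]
width: 0.0874
```

Run:
```python
from plan import *
p0,R0,s=cur()
gp=np.array([LIG[0],LIG[1],0.0215])
p,R=target(LIG[2],0,gp+[0,0,.12]); show(p,R); print(s["q"])
```

```text
t 13.03 rot [ 4.26 -0.   -0.02] trans [2.070e+00 1.000e-02 1.001e+01] transfirst target [0.5435 0.2725 0.3005] cur [0.5929 0.0272 0.3521] width 0.0874 F [0.9 0.6 0.3]
[ 3.74659928e-01  2.65679833e-01 -2.46385385e-01 -6.85156167e-04
 -1.06051954e+00 -1.74833359e+00]
```

play_rows --steps '[{"gripper":1,"tx":0,"ty":0,"tz":0.91,"ax":0,"ay":0,"az":0},{"gripper":1,"tx":0,"ty":0,"tz":0.91,"ax":0,"ay":0,"az":0},{"gripper":1,"tx":0,"ty":0,"tz":0.91,"ax":0,"ay":0,"az":0},{"gripper":1,"tx":0,"ty":0,"tz":0.91,"ax":0,"ay":0,"az":0},{"gripper":1,"tx":0,"ty":0,"tz":0.91,"ax":0,"ay":0,"az":0},{"gripper":1,"tx":0,"ty":0,"tz":0.91,"ax":0,"ay":0,"az":0},{"gripper":1,"tx":0,"ty":0,"tz":0.91,"ax":0,"ay":0,"az":0},{"gripper":1,"tx":0,"ty":0,"tz":0.91,"ax":0,"ay":0,"az":0},{"gripper":1,"tx":0,"ty":0,"tz":0.91,"ax":0,"ay":0,"az":0},{"gripper":1,"tx":0,"ty":0,"tz":0.91,"ax":0,"ay":0,"az":0},{"gripper":1,"tx":0,"ty":0,"tz":0.91,"ax":0,"ay":0,"az":0},{"gripper":1,"tx":0.3,"ty":0,"tz":0,"ax":0.85,"ay":0,"az":0},{"gripper":1,"tx":0.4,"ty":0,"tz":0,"ax":0.85,"ay":0,"az":0},{"gripper":1,"tx":0.4,"ty":0,"tz":0,"ax":0.85,"ay":0,"az":0},{"gripper":1,"tx":0.4,"ty":0,"tz":0,"ax":0.85,"ay":0,"az":0},{"gripper":1,"tx":0.4,"ty":0,"tz":0,"ax":0.85,"ay":0,"az":0},{"gripper":1,"tx":0,"ty":0,"tz":0,"ax":0,"ay":0,"az":0},{"gripper":1,"tx":0,"ty":0,"tz":0,"ax":0,"ay":0,"az":0},{"gripper":1,"tx":0,"ty":0,"tz":0,"ax":0,"ay":0,"az":0}]'

```text
t: 14.62
eef_pos: [0.5443, 0.2728, 0.3037]
ee_rot: [1.676, 1.569, 3.002]
force: [0.0, 0.7, -0.4]
width: 0.0876
```

Run:
```python
from chk import *
from fit import fit
gp=np.array([LIG[0],LIG[1],0.0225])+objR(LIG[2]).apply([.008,0,0])
p,R=target(LIG[2],0,gp); show(p,R)
Rb=Ro.from_euler("z",BOX[2]); o=np.array([BOX[0],BOX[1],0])+Rb.apply([.011,0,.045])
overlay("pics/o5.png",Rb.as_matrix(),o)
ms={}
for n in C:
    r=finder.silhouettes("lid",n); c=proj(n,[o])[0]
    for k in r:
        e=k["extent"]; print(n,round(k["confidence"],2),np.round(e),c)
        if np.hypot((e[0]+e[2])/2-c[0],(e[1]+e[3])/2-c[1])<20: ms.setdefault(n,k["pixels"].astype(np.float32))
if ms:
  for m in [ms]+[{k:ms[k]} for k in ms]: print(list(m),fit("lid",m,[593,27,20],.045))
print(o)
```

```text
t 14.62 rot [ 0.04 -0.   -0.01] trans [ 4.89 -0.3  -0.02] transfirst target [0.5513 0.2705 0.1815] cur [0.5443 0.2728 0.3037] width 0.0876 F [ 0.   0.7 -0.4]
scene 0.83 [292. 193. 319. 234.] [302.85037068 218.10794148]
scene 0.53 [288. 188. 323. 259.] [302.85037068 218.10794148]
top 0.9 [313. 156. 348. 225.] [330.0876139  187.33613331]
['scene', 'top'] (array([593.27824149,  28.22796711,  19.22615022]), np.float64(0.27420228719711304))
['scene'] (array([587.53359225,  27.14659884,  20.82284289]), np.float64(0.15530507266521454))
['top'] (array([594.89029758,  28.18227191,  19.0423493 ]), np.float64(0.1082739531993866))
[0.59318939 0.02724222 0.045     ]
```

View pics/o5.png

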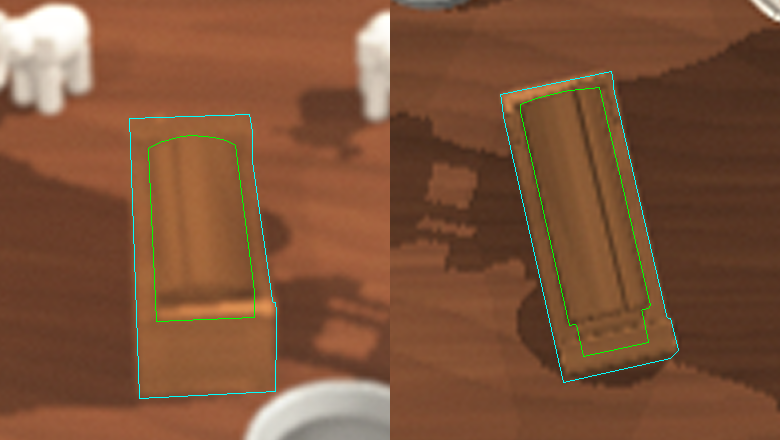

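play_rows --steps '[{"gripper":1,"tx":0.8,"ty":-0.1,"tz":-0.02,"ax":0.04,"ay":0,"az":0},{"gripper":1,"tx":0.8,"ty":-0.1,"tz":0,"ax":0,"ay":0,"az":0},{"gripper":1,"tx":0.8,"ty":-0.1,"tz":0,"ax":0,"ay":0,"az":0},{"gripper":1,"tx":0.8,"ty":0,"tz":0,"ax":0,"ay":0,"az":0},{"gripper":1,"tx":0.8,"ty":0,"tz":0,"ax":0,"ay":0,"az":0},{"gripper":1,"tx":0.5,"ty":0,"tz":0,"ax":0,"ay":0,"az":0},{"gripper":1,"tx":0.35,"ty":0,"tz":0,"ax":0,"ay":0,"az":0},{"gripper":1,"tx":0,"ty":0,"tz":0,"ax":0,"ay":0,"az":0},{"gripper":1,"tx":0,"ty":0,"tz":0,"ax":0,"ay":0,"az":0},{"gripper":1,"tx":0,"ty":0,"tz":0,"ax":0,"ay":0,"az":0}]'

```text
t: 15.65
eef_pos: [0.5513, 0.2707, 0.1826]
ee_rot: [1.092, 1.57, 2.411]
force: [0.0, 0.6, -0.0]
width: 0.0875
```

Run:
```python
from plan import *
gp=np.array([LIG[0],LIG[1],0.0225])+objR(LIG[2]).apply([.008,0,0])
p,R=target(LIG[2],0,gp); show(p,R)
im=optics.grab_frame("top")[:,:,::-1]; im2=optics.grab_frame("scene")[:,:,::-1]
cv2.imwrite("pics/g2.png",np.hstack([cv2.resize(im[140:260,190:310],(390,390),interpolation=2),cv2.resize(im2[160:280,350:470],(390,390),interpolation=2)]))
```

```text
t 15.65 rot [-0.03  0.01 -0.01] trans [ 0.05  0.   -0.01] transfirst target [0.5513 0.2705 0.1815] cur [0.5513 0.2707 0.1826] width 0.0875 F [ 0.   0.6 -0. ]
```

View pics/g2.png

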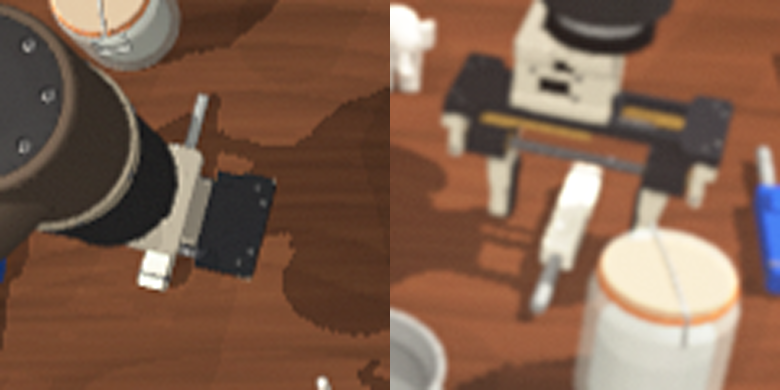

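The fingers straddle the small white lighter (tube towards the front at (540,285) in the right crop). Close and lift.

play_rows --newtons 20 --steps '[{"gripper":0,"tx":0,"ty":0,"tz":0,"ax":0,"ay":0,"az":0},{"gripper":0,"tx":0,"ty":0,"tz":0,"ax":0,"ay":0,"az":0},{"gripper":0,"tx":0,"ty":0,"tz":0,"ax":0,"ay":0,"az":0},{"gripper":0,"tx":0,"ty":0,"tz":0,"ax":0,"ay":0,"az":0},{"gripper":0,"tx":0,"ty":0,"tz":0,"ax":0,"ay":0,"az":0},{"gripper":0,"tx":0,"ty":0,"tz":0,"ax":0,"ay":0,"az":0},{"gripper":0,"tx":0,"ty":0,"tz":0,"ax":0,"ay":0,"az":0},{"gripper":0,"tx":0,"ty":0,"tz":0,"ax":0,"ay":0,"az":0},{"gripper":0,"tx":0,"ty":0,"tz":0,"ax":0,"ay":0,"az":0},{"gripper":0,"tx":0,"ty":0,"tz":0,"ax":0,"ay":0,"az":0}]'

```text
t: 16.58
eef_pos: [0.5509, 0.2703, 0.1816]
ee_rot: [1.882, 1.569, -3.083]
force: [0.1, -0.7, -0.3]
width: 0.0264
```

play_rows --steps '[{"gripper":0,"tx":-0.3,"ty":0,"tz":0,"ax":0,"ay":0,"az":0},{"gripper":0,"tx":-0.7,"ty":0,"tz":0,"ax":0,"ay":0,"az":0},{"gripper":0,"tx":-1,"ty":0,"tz":0,"ax":0,"ay":0,"az":0},{"gripper":0,"tx":-1,"ty":0,"tz":0,"ax":0,"ay":0,"az":0},{"gripper":0,"tx":-1,"ty":0,"tz":0,"ax":0,"ay":0,"az":0},{"gripper":0,"tx":-1,"ty":0,"tz":0,"ax":0,"ay":0,"az":0},{"gripper":0,"tx":-1,"ty":0,"tz":0,"ax":0,"ay":0,"az":0},{"gripper":0,"tx":0,"ty":0,"tz":0,"ax":0,"ay":0,"az":0},{"gripper":0,"tx":0,"ty":0,"tz":0,"ax":0,"ay":0,"az":0}]'

```text
t: 17.33
eef_pos: [0.5514, 0.2705, 0.3339]
ee_rot: [-0.035, 1.568, 1.283]
force: [-0.3, -0.8, -1.6]
width: 0.0216
```

```bash
cat >> plan.py <<'E'
def place(h):
    # lighter grasp point (lighter x=+8mm, z=.0235) over the crown; lighter CoM (x~8) over lid middle
    Rb=Ro.from_euler("z",BOX[2]); return target(BOX[2],0,np.array([BOX[0],BOX[1],0])+Rb.apply([.011,0,.045+.026+.0235+h]))
E
python3 - <<'E'
from plan import *
show(*place(.08)); show(*place(.08),True)
E
```

```text
t 17.33 rot [-4.28  0.03  0.01] trans [-0.01 -4.05 -9.  ] transfirst target [0.5932 0.0272 0.3335] cur [0.5514 0.2705 0.3339] width 0.0216 F [-0.3 -0.8 -1.6]
t 17.33 rot [-4.28  0.03  0.01] trans [ 0.02  0.25 -9.87] rotfirst target [0.5932 0.0272 0.3335] cur [0.5514 0.2705 0.3339] width 0.0216 F [-0.3 -0.8 -1.6]
```

play_rows --steps '[{"gripper":0,"tx":0,"ty":-0.4,"tz":-0.9,"ax":0,"ay":0,"az":0},{"gripper":0,"tx":0,"ty":-0.4,"tz":-0.9,"ax":0,"ay":0,"az":0},{"gripper":0,"tx":0,"ty":-0.4,"tz":-0.9,"ax":0,"ay":0,"az":0},{"gripper":0,"tx":0,"ty":-0.4,"tz":-0.9,"ax":0,"ay":0,"az":0},{"gripper":0,"tx":0,"ty":-0.4,"tz":-0.9,"ax":0,"ay":0,"az":0},{"gripper":0,"tx":0,"ty":-0.4,"tz":-0.9,"ax":0,"ay":0,"az":0},{"gripper":0,"tx":0,"ty":-0.4,"tz":-0.9,"ax":0,"ay":0,"az":0},{"gripper":0,"tx":0,"ty":-0.4,"tz":-0.9,"ax":0,"ay":0,"az":0},{"gripper":0,"tx":0,"ty":-0.4,"tz":-0.9,"ax":0,"ay":0,"az":0},{"gripper":0,"tx":0,"ty":-0.4,"tz":-0.9,"ax":0,"ay":0,"az":0},{"gripper":0,"tx":0,"ty":0,"tz":0,"ax":-0.85,"ay":0,"az":0},{"gripper":0,"tx":0,"ty":0,"tz":0,"ax":-0.85,"ay":0,"az":0},{"gripper":0,"tx":0,"ty":0,"tz":0,"ax":-0.85,"ay":0,"az":0},{"gripper":0,"tx":0,"ty":0,"tz":0,"ax":-0.85,"ay":0,"az":0},{"gripper":0,"tx":0,"ty":0,"tz":0,"ax":-0.85,"ay":0,"az":0},{"gripper":0,"tx":0,"ty":0,"tz":0,"ax":0,"ay":0,"az":0},{"gripper":0,"tx":0,"ty":0,"tz":0,"ax":0,"ay":0,"az":0},{"gripper":0,"tx":0,"ty":0,"tz":0,"ax":0,"ay":0,"az":0}]'

```text
t: 18.83
eef_pos: [0.5916, 0.0274, 0.331]
ee_rot: [1.498, 1.568, -3.025]
force: [-0.3, -0.0, -0.9]
width: 0.0216
```

Run:
```python
from chk import *
show(*place(.01))
Rb=Ro.from_euler("z",BOX[2]); o=np.array([BOX[0],BOX[1],0])+Rb.apply([.011,0,.045])
Rl,ol=lidpose((.008,.0235))
overlay("pics/o6.png",Rb.as_matrix(),o,lighter=(Rl,ol))
```

```text
t 18.83 rot [-0.06  0.   -0.03] trans [ 2.7  -0.07 -0.02] transfirst target [0.5932 0.0272 0.2635] cur [0.5916 0.0274 0.331 ] width 0.0216 F [-0.3 -0.  -0.9]
```

View pics/o6.png

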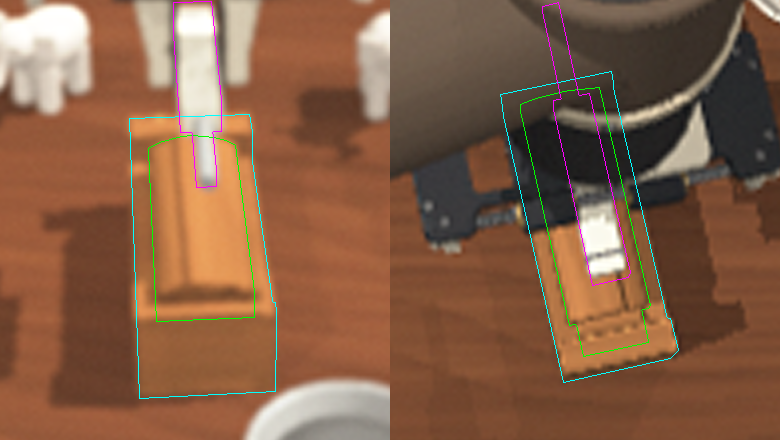

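Run:
```python
from chk import *
b=optics.grab_frame("scene")[:,:,::-1][120:240,250:370]; a=optics.grab_frame("top")[:,:,::-1][130:250,290:410]
Rl,ol=lidpose((.008,.0235))
out=[]
for n,(r,c),im in(("scene",(120,250),b),("top",(130,290),a)):
    b2=cv2.resize(im,(780//2,390),interpolation=cv2.INTER_CUBIC); k=390/120
    for P in M["lighter"]:
        p=(proj(n,(P/1000)@Rl.T+ol)+.5-[c,r])*k
        for i in range(8):
            for j in range(i):
                if (np.abs(P[i]-P[j])>0).sum()==1: cv2.line(b2,tuple(p[i].astype(int)),tuple(p[j].astype(int)),(0,255,0),1)
    out+= [b2]
cv2.imwrite("pics/z1.png",np.vstack([np.hstack(out)]))
cv2.imwrite("pics/z2.png",cv2.resize(b[0:70,20:90],(560,560),interpolation=cv2.INTER_CUBIC))
```

```text
(no output)
```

View pics/z1.png

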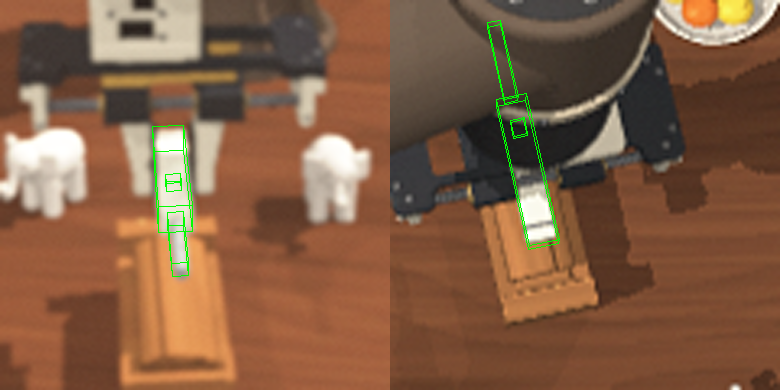

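View pics/z2.png

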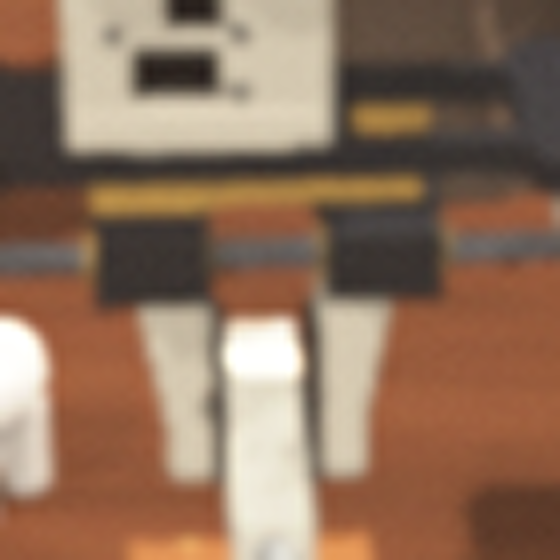

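play_rows --steps '[{"gripper":0,"tx":0.5,"ty":-0.07,"tz":-0.02,"ax":-0.06,"ay":0,"az":-0.03},{"gripper":0,"tx":0.6,"ty":0,"tz":0,"ax":0,"ay":0,"az":0},{"gripper":0,"tx":0.6,"ty":0,"tz":0,"ax":0,"ay":0,"az":0},{"gripper":0,"tx":0.6,"ty":0,"tz":0,"ax":0,"ay":0,"az":0},{"gripper":0,"tx":0.4,"ty":0,"tz":0,"ax":0,"ay":0,"az":0},{"gripper":0,"tx":0.1,"ty":0,"tz":0,"ax":0,"ay":0,"az":0},{"gripper":0,"tx":0,"ty":0,"tz":0,"ax":0,"ay":0,"az":0},{"gripper":0,"tx":0,"ty":0,"tz":0,"ax":0,"ay":0,"az":0}]'

```text
t: 19.7
eef_pos: [0.594, 0.0274, 0.2621]
ee_rot: [-1.474, 1.569, 0.295]
force: [-0.1, 0.7, -0.4]
width: 0.0217
```

Run:
```python
from chk import *
show(*place(0))
Rb=Ro.from_euler("z",BOX[2]); o=np.array([BOX[0],BOX[1],0])+Rb.apply([.011,0,.045])
Rl,ol=lidpose((.008,.0235))
overlay("pics/o7.png",Rb.as_matrix(),o,lighter=(Rl,ol))
```

```text
t 19.7 rot [0.03 0.   0.02] trans [ 0.34  0.03 -0.  ] transfirst target [0.5932 0.0272 0.2535] cur [0.594  0.0274 0.2621] width 0.0217 F [-0.1  0.7 -0.4]
```

View pics/o7.png

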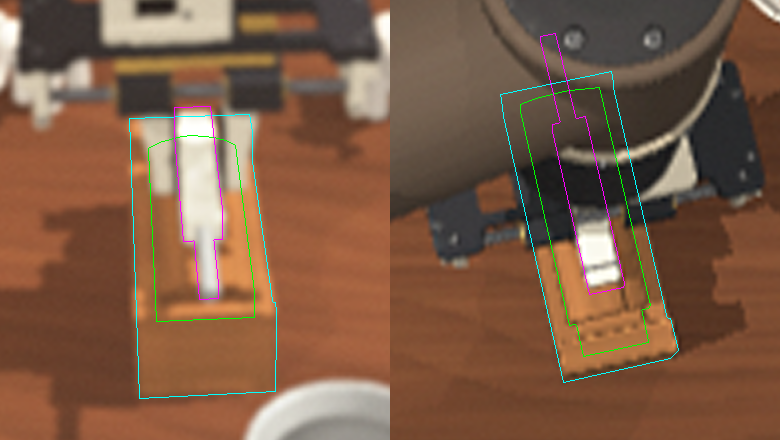

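play_rows --steps '[{"gripper":0,"tx":0.06,"ty":0.02,"tz":0,"ax":0,"ay":0,"az":0},{"gripper":0,"tx":0.06,"ty":0,"tz":0,"ax":0,"ay":0,"az":0},{"gripper":0,"tx":0.06,"ty":0,"tz":0,"ax":0,"ay":0,"az":0},{"gripper":0,"tx":0,"ty":0,"tz":0,"ax":0,"ay":0,"az":0},{"gripper":0,"tx":0,"ty":0,"tz":0,"ax":0,"ay":0,"az":0}]'

```text
t: 20.22
eef_pos: [0.5932, 0.0272, 0.257]
ee_rot: [-1.297, 1.57, 0.472]
force: [-0.6, -0.8, 0.2]
width: 0.0219
```

play_rows --steps '[{"gripper":0,"tx":0.04,"ty":0,"tz":0,"ax":0,"ay":0,"az":0},{"gripper":0,"tx":0.04,"ty":0,"tz":0,"ax":0,"ay":0,"az":0},{"gripper":0,"tx":0,"ty":0,"tz":0,"ax":0,"ay":0,"az":0},{"gripper":0,"tx":0,"ty":0,"tz":0,"ax":0,"ay":0,"az":0}]'

```text
t: 20.55
eef_pos: [0.5933, 0.0273, 0.2556]
ee_rot: [-1.477, 1.569, 0.293]
force: [-1.6, 0.8, 4.7]
width: 0.0218
```

play_rows --steps '[{"gripper":0.3,"tx":0,"ty":0,"tz":0,"ax":0,"ay":0,"az":0},{"gripper":0.4,"tx":0,"ty":0,"tz":0,"ax":0,"ay":0,"az":0},{"gripper":0.6,"tx":0,"ty":0,"tz":0,"ax":0,"ay":0,"az":0},{"gripper":0.6,"tx":0,"ty":0,"tz":0,"ax":0,"ay":0,"az":0},{"gripper":0.6,"tx":0,"ty":0,"tz":0,"ax":0,"ay":0,"az":0},{"gripper":0.6,"tx":0,"ty":0,"tz":0,"ax":0,"ay":0,"az":0}]'

```text
t: 21.05
eef_pos: [0.5932, 0.0272, 0.2549]
ee_rot: [-1.258, 1.57, 0.511]
force: [0.2, 0.1, -0.8]
width: 0.0508
```

Run:
```python
from chk import *
show(*place(0))
Rb=Ro.from_euler("z",BOX[2]); o=np.array([BOX[0],BOX[1],0])+Rb.apply([.011,0,.045])
overlay("pics/o8.png",Rb.as_matrix(),o,lighter=(Rb.as_matrix(),o+Rb.apply([-.008,0,.026])))
```

```text
t 21.05 rot [0.03 0.   0.01] trans [0.06 0.   0.  ] transfirst target [0.5932 0.0272 0.2535] cur [0.5932 0.0272 0.2549] width 0.0508 F [ 0.2  0.1 -0.8]
```

View pics/o8.png

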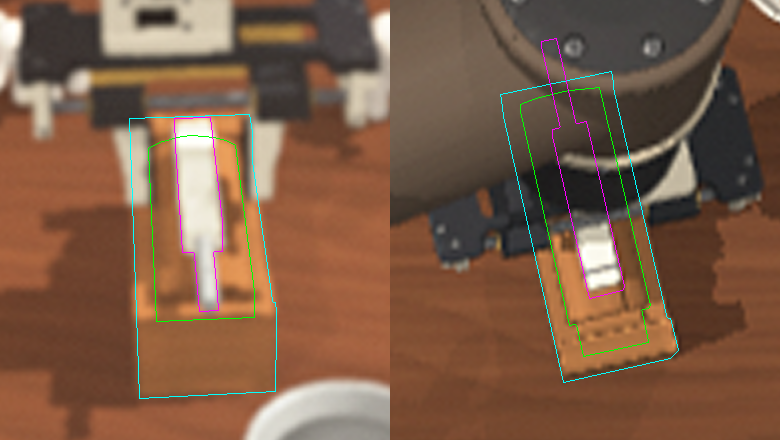

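play_rows --steps '[{"gripper":0.6,"tx":-0.2,"ty":0,"tz":0,"ax":0,"ay":0,"az":0},{"gripper":0.6,"tx":-0.5,"ty":0,"tz":0,"ax":0,"ay":0,"az":0},{"gripper":0.6,"tx":-0.8,"ty":0,"tz":0,"ax":0,"ay":0,"az":0},{"gripper":0.6,"tx":-1,"ty":0,"tz":0,"ax":0,"ay":0,"az":0},{"gripper":0.6,"tx":-1,"ty":0,"tz":0,"ax":0,"ay":0,"az":0},{"gripper":0.6,"tx":-0.5,"ty":0,"tz":1,"ax":0,"ay":0,"az":0},{"gripper":0.6,"tx":0,"ty":0,"tz":1,"ax":0,"ay":0,"az":0},{"gripper":0.6,"tx":0,"ty":0,"tz":1,"ax":0,"ay":0,"az":0},{"gripper":0.6,"tx":0,"ty":0,"tz":1,"ax":0,"ay":0,"az":0},{"gripper":0.6,"tx":0,"ty":0,"tz":1,"ax":0,"ay":0,"az":0},{"gripper":0.6,"tx":0,"ty":0,"tz":1,"ax":0,"ay":0,"az":0},{"gripper":0.6,"tx":0,"ty":0,"tz":1,"ax":0,"ay":0,"az":0},{"gripper":0.6,"tx":0,"ty":0,"tz":1,"ax":0,"ay":0,"az":0},{"gripper":0.6,"tx":0,"ty":0,"tz":1,"ax":0,"ay":0,"az":0},{"gripper":0.6,"tx":0,"ty":0,"tz":0,"ax":0,"ay":0,"az":0},{"gripper":0.6,"tx":0,"ty":0,"tz":0,"ax":0,"ay":0,"az":0}]'

```text
t: 22.48
eef_pos: [0.5483, 0.249, 0.3553]
ee_rot: [-1.279, 1.57, 0.493]
force: [0.3, 0.5, 0.1]
width: 0.0529
```

Run:
```python
from chk import *
from fit import fit
Rb=Ro.from_euler("z",BOX[2]); o=np.array([BOX[0],BOX[1],0])+Rb.apply([.011,0,.045]); l=o+Rb.apply([-.008,0,.026])
overlay("pics/o9.png",Rb.as_matrix(),o,lighter=(Rb.as_matrix(),l))
for n in C:
    r=finder.silhouettes("lighter",n); c=proj(n,[l])[0]
    for k in r:
        e=k["extent"]
        if np.hypot((e[0]+e[2])/2-c[0],(e[1]+e[3])/2-c[1])<25:
            x,f=fit("lighter",{n:k["pixels"].astype(np.float32)},[l[0]*1000,l[1]*1000,20],.071)
            print(n,round(k["confidence"],2),np.round(x,1),round(f,2),"lighter in crown frame mm",np.round(Rb.inv().apply([x[0]-o[0]*1000,x[1]-o[1]*1000,0]),1)); break
im=optics.grab_frame("scene");cv2.imwrite("pics/end.png",im[:,:,::-1])
```

```text
scene 0.84 [585.5  27.3  19.4] 0.21 lighter in crown frame mm [-7.5  1.5  0. ]
top 0.97 [588.5  26.6  19.9] 0.2 lighter in crown frame mm [-4.7  0.2  0. ]
```

View pics/o9.png

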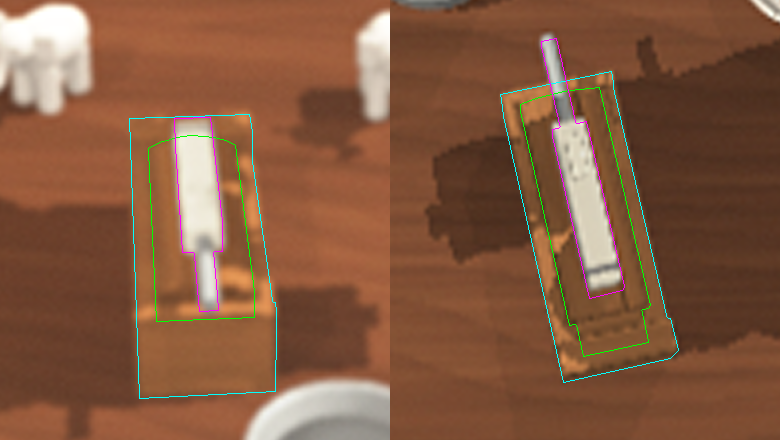

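View pics/end.png

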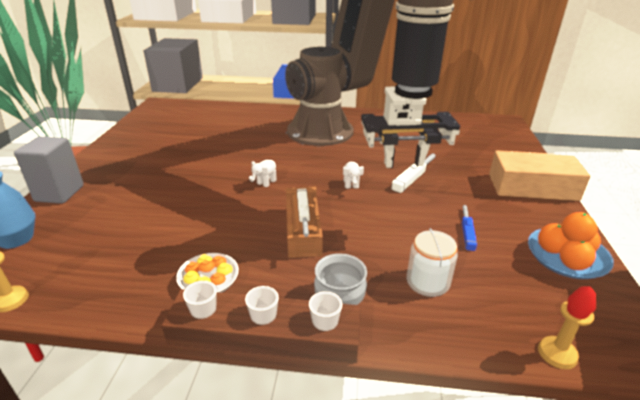

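```bash
python3 -c "
from station import job_done
print(job_done())"
```

```text
the job is handed in; nothing more can be done
None
```

The box is closed and the small white lighter lies lever up on the lid. I handed the job in at about 22.7 s of the 64 s allowed. No verdict is reported, so these are my own last checks.

- **Lid:** I slid the tongue about 9 mm under the lip with the +x end raised 12°. I then swung that end down, pressed the lid onto the rim (about 13 N reaction) and let go. The images taken after that match the outline of the lid at its seat. The final pictures show no sign that the lid moved under the lighter, but I did not re-measure it then.
- **Lighter:** it sits 5–7 mm from the middle of the crown along its length and under 2 mm across it. It is aligned with the lid and stayed put after release, with the gripper well away.
- **Other things:** the pot, dish, jar and both elephants appear unmoved in the last picture.
- **Disagreement:** fitting the lid pose from the scene camera alone put the lid about 6 mm short along x. In that view the stop hides the lid's lower end, and the fit was poor. The top camera put it within about 2 mm of the seat and the combined fit within 1 mm, so I trusted those.

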